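# Nip a pine blank between the stops of a planing station

## Robot

A 7-joint arm with a two-finger parallel gripper is mounted at the origin on the work surface. World frame = base frame: x ahead of the robot, y to its left, z up, the work surface at z = 0. Lengths are in mm, angles in rad, forces in N, time in s.
With the tool pointing down it reaches from about 400 to 850 mm from the base axis. Payload 4.5 kg.
Tool frame: the origin (TCP) lies at the very end of the fingers, on their centre line; the grasp point (between the pads) lies 19 mm behind it (ctrl.pinch_z is the distance from the TCP to the grasp point, in mm); x points along the fingers, z is the direction in which the jaws open and shut, and the axes are right-handed (so a half turn about x gives the same grasp; the last joint's range is limited). The gripper opens to 85 mm and grips with 20 to 120 N. Pads are 22 mm wide; open, the fingers measure 114 mm over their backs; the gripper's body (76 mm by 85 mm) begins 54 mm behind the grasp point. The pads swing forward as they close: fully open they stand 13 mm farther back than shut.
Start: joints at [-1.202, 0.689, -0.195, 1.565, 0.157, 0.902, -0.215], TCP at [205.344, 590.329, 231.317] pointing down, gripper open.
Joint ranges: [-3.01, 3.01], [-0.46, 2.08], [-1.47, 1.51], [0.13, 2.56], [-1, 4.14], [0.04, 2.09], [-2.66, 2.66]. Speed limits (rad/s): [2.57, 2.57, 3.14, 3.14, 3.14, 3.14, 3.14].

## Interface

Orientations are given as a rotation vector (axis times angle).
In Python, from plant import ctrl gives the robot as it stands.
- The arm moves only by the tool carry_out, never from a script. Its argument "plan" is a list of rows, each a list of 4 numbers: the shift along the tool's x, y, z in m, then the turn about the tool's x in rad. A call has 1 to 10 rows; each row is the pose to reach, as a shift and turn from the pose commanded when the call began, along the tool's axes at that moment; what a row does not reach only later rows make up. A row lasts 1/8 s, in which the tool goes at most 62.5 mm and 10.7 degrees, less where a joint would pass 70% of its speed; a pose out of reach is approached as far as the arm can. A call with a gripper value outside its range is refused whole. "claw" is the finger opening in m, from 0 to 0.0854, set as the call begins (left out, the last holds). The fingers move at their own pace and stop on an object; "squeeze" is the grip in N (left out, the last holds). Time passes only in rows, so rows that repeat a pose let the fingers close. It gives the time, the measured TCP pose, the force and the opening at its end, in the units of the state.
- ctrl.sense(): the state, without advancing time (a new reading comes with each control period).
- ctrl.grab_frame(name): name is "scene" or "top" or "wrist"; returns the picture (400x640x3 uint8, red, green, blue); there is no depth.
- ctrl.camera_info(name): a dict with "camera_matrix" (3x3 intrinsics, pixels), "extrinsics" (4x4, takes a point from world to camera coordinates); the wrist camera has in their place "mount" (4x4, takes a point from camera to tool coordinates, whose origin is the TCP and whose axes are the tool frame's). Camera axes: x right, y down, z forward; pixel columns grow to the right and rows downward; lengths in mm; the calibration is good to about 2 mm. A picture is of the moment at which its call begins: read the wrist's pose just before it. camera_info takes no time and is no camera call.
- ctrl.job_done(): hands the job in, once; it reports no verdict.
Trained networks look in the newest picture that a camera, given by its name, has taken for a name from the list of things; names that differ only in an ending like _2 or _b are one class to them, and where a whole thing is asked for, a point or a joint stands for the part that bears it (a point fixed in the world has none). Each returns a list of dicts, best first, with "p" (0 to 1); they miss things now and then, are a little off and sometimes report something else, mostly with a low value. They report only what shows in the picture. A call takes as long as a camera call. They do not tell look-alikes from the thing itself.
- ctrl.spot_in(camera, target): "xyz" ([x, y, z] in mm, in the coordinates of the camera as it stood for that picture, good to about 4 mm: the middle of the surface that is visible of it).
The state is a dict: "time_s": time; "q": joint angles; "dq": joint speeds; "joint_efforts": joint torques, N m; "eef_pos": TCP position; "ee_rot": TCP orientation; "ft_force": force on the tool from outside, world axes, zero at the start; "torque": the same for the moment, N m; "gripper_width": finger opening in mm.
Only numpy, scipy, OpenCV 4.12 (cv2) and the standard library are available. Lean on these libraries where they do the work, as an engineer would, in place of code of your own. Each camera call takes 0.05 s, during which the arm holds its last target.

## Task

Get the pine blank ready for planing: slide the blue stop along its rail until it has pushed the blank right home against the steel foot of the end stop and its sprung nose is pressed firmly in against the blank, without ramming the soft wood. Then turn its black knob clockwise to lock it, so that its red pointer faces the red line, and let go, leaving the blank lying straight and nipped between the stops. Leave the tools and offcuts lying about where they are.

Things in the scene. Friction and masses are not known exactly. Their poses are not given: they have to be found in the camera images.
- station: fixed planing station: plywood board 260 (x) x 600 (y) x 24 mm; origin at the centre of its underside, z up, x away from the robot, y along the aluminium rail towards the end stop. Offsets below are in its frame, mm. The blank lies on the board (z 24) along a low batten (near face x -12, 12 mm high). Rail: x 61 to 105, top z 46, y -290 to 230, on a low upstand behind
- shelf_edge (a point): middle of the lower near edge of the wooden tool shelf over the rail, at x 47, y 0, z 165; shelf 113 mm deep (x 47 to 160), 600 mm long, top at z 183, tools on it up to z 245. It overhangs to 12 mm beyond the knob's centre, so a gripper pointing straight down cannot get at the knob: come in leaning, along the knob's own axis
- end_block (a point): end stop: centre of the face (towards -y) of the oak block, at x -35, y 237, z 40. From it a round steel foot, 26 mm across, sticks out towards -y by 12 to 38 mm; how far differs each time and is not reported. It does not give. The blank is home when its end bears on this foot
- carriage: blue sliding stop; slides along the station's y only (+y towards the blank), takes about 9 N, stays where left. Axes as the station's, origin at station x 0, z 0, y -240 to 60. Body y -36 to 36, x 15 to 105; top slopes 35 degrees down towards the robot and carries the knob, a red line (locked) and a white line (open). An arm (y 20 to 36, z 38 to 58) reaches out to x -60 with the sprung nose
- nose_face (a point): centre of the +y face of the sprung brass nose (40 mm wide, 26 high) that pushes on the blank's end, as it stands fully out; fixed to the carriage at x -35, y 52, z 41. The nose begins to give at 2.5 N and stiffens by 0.6 N per mm over 8 mm of travel into the carriage (7.3 N); then it is solid
- knob_grip (a point): middle of the black bar knob, at carriage x 35, y 0, z 80: grip for sliding, and lock. z is its axis, leaning 35 degrees from vertical towards the robot (station -x). Bar 60 mm along the knob's x, 16 wide (y), 32 high: from 12 above this point to 20 below; the sloping top lies 26 below. Its red end (-x) is the pointer. At angle 0.6 rad the bar points straight up and down the slope
- knob (a joint): angle of the lock knob, rad, growing clockwise as seen looking down on it: 0 to 0.25 at the start (open, pointer at the white line), 1.2 with the pointer at the red line (locked); it can go on to 1.5. Stiff to turn, 0.1 N m; stays where it is left
- blank: loose pine blank 44 (x) x 190 (y) x 30 mm high, 0.10 to 0.14 kg, lying on the board along the batten between stop and end block; origin at the centre of its underside, y along its length. It starts 15 to 55 mm short of home; pushing it along takes under 2 N
- plane_big: big wooden hand plane with a dark iron, 270 x 68 x 36 mm, loose, leave it alone; origin at the centre of its underside
- plane_small: small wooden hand plane, 160 x 50 x 30 mm, loose, leave it alone; origin at the centre of its underside
- gauge: wooden marking gauge: stem 210 x 20 x 20 mm through a 68 mm square stock, loose, leave it alone; origin at the centre of its underside
- sander: cork sanding block with brown grit under it, 40 x 70 x 28 mm, on the near strip of the planing board, loose, leave it alone; origin at the centre of its underside
- offcut: thin pale wooden offcut, 20 x 150 x 12 mm, on the near strip of the planing board, loose, leave it alone; origin at the centre of its underside
- pencil: red carpenter's pencil, 8 x 8 x 150 mm, on the near strip of the planing board, loose, leave it alone; origin at the centre of its underside
Not all that is in view belongs to the job. There is more than one size of the blank; the one meant has the size given above.

How it is judged (in metres and radians):
On the way, in this order (a step that is already met when the one before it is completed fails the run):
1. the stop's nose presses on the blank, which is home against the end stop, the knob still open (contact force between blank and carriage above 2.8 N and value of joint knob below 0.6 rad), for 0.3 s.
2. the knob is turned so that its pointer faces the red line (value of joint knob between 1.03 and 1.37 rad), for 0.2 s.
At the end, for the whole second after the job is handed in: the stop's nose presses on the blank with over 2.8 N, so that it bears on the end stop's foot; the blank lies flat and at rest along the batten, within 0.06 rad of straight; the knob is at 1.2 rad within 0.17 (pointer at the red line); all released (all of step 2 and contact force between blank and carriage above 2.8 N and linear speed of each of blank, carriage below 0.01 m/s and angle between the y axis of blank and the y axis of station, either way round below 0.06 rad and angle between blank's own z axis and vertical below 0.05 rad and x of blank in the frame of station between -0.055 and -0.028 m); the robot touches nothing.
It fails at once if the stop rams the blank with more than 18 N (contact force between blank and carriage above 18 N).
It fails at once if a bystander is moved by more than 30 mm (distance of any of plane_big, plane_small, gauge, sander, offcut, pencil from where it was at the start of the episode above 0.03 m).
It also fails if it takes over 61 s, if anything falls off the work surface, if the arm or the gripper's body presses on something with over 40 N, if the wrist force passes 120 N, or if a joint passes its speed limit or range.

## Working session

There is one attempt and no reset: what is moved stays moved. The work goes in short steps, Python scripts to look and compute and a tool call to move; the robot and the scene stay as the last step left them, time stands still between calls to the robot, and variables do not carry over. Pictures are saved under pics/ and viewed, and the job is handed in when it is done.

Besides the shell and the picture viewer there is one more tool, called after "Emit:" as name(argument=value, ...), one argument or row to a line, values as JSON. carry_out: Moves the arm, as the interface text tells. Its arguments: {"type":"object","properties":{"plan":{"type":"array","items":{"type":"array","items":{"type":"number"}}},"claw":{"type":"number"},"squeeze":{"type":"number"}},"required":["plan"]}

```bash
ls; mkdir -p pics; cat > h.py <<'E'
import numpy as np, cv2
from plant import ctrl
from scipy.spatial.transform import Rotation as R
def save(name,fn):
    im=ctrl.grab_frame(name); cv2.imwrite('pics/'+fn,im[:,:,::-1]); return im
E
python3 - <<'E'
from h import *
np.set_printoptions(precision=3,suppress=True)
s=ctrl.sense(); print(s)
for c in('scene','top','wrist'):
    save(c,c+'0.png'); print(c,ctrl.camera_info(c))
print(ctrl.sense()['time_s'])
E
```

```text
pics
{'time_s': 0.0, 'q': array([-1.202,  0.69 , -0.195,  1.566,  0.157,  0.903, -0.215]), 'dq': array([-0.   ,  0.002,  0.001, -0.001,  0.001,  0.   , -0.001]), 'joint_efforts': array([  0.001, -53.962,  -1.267, -15.854,   0.009,   0.01 ,  -0.   ]), 'eef_pos': array([205.174, 589.656, 230.472]), 'ee_rot': array([-0.96 ,  1.351,  0.958]), 'ft_force': array([ 0.065, -0.254, -0.606]), 'torque': array([0.006, 0.031, 0.002]), 'gripper_width': 85.34339769813873}
scene {'camera_matrix': array([[458.716,   0.   , 324.476],
       [  0.   , 458.716, 197.405],
       [  0.   ,   0.   ,   1.   ]]), 'extrinsics': array([[   0.76 ,    0.65 ,   -0.019, -371.978],
       [   0.439,   -0.534,   -0.722, -110.84 ],
       [  -0.48 ,    0.54 ,   -0.692, 1727.627],
       [   0.   ,    0.   ,    0.   ,    1.   ]])}
top {'camera_matrix': array([[406.695,   0.   , 317.639],
       [  0.   , 406.695, 201.187],
       [  0.   ,   0.   ,   1.   ]]), 'extrinsics': array([[   0.006,   -1.   ,   -0.001,   27.654],
       [  -0.995,   -0.006,   -0.095,  492.068],
       [   0.095,    0.001,   -0.996, 1374.645],
       [   0.   ,    0.   ,    0.   ,    1.   ]])}
wrist {'camera_matrix': array([[296.887,   0.   , 319.053],
       [  0.   , 296.887, 197.303],
       [  0.   ,   0.   ,   1.   ]]), 'mount': array([[  -0.001,   -0.304,    0.953, -142.63 ],
       [   0.   ,   -0.953,   -0.304,   77.788],
       [   1.   ,   -0.   ,    0.001,    0.785],
       [   0.   ,    0.   ,    0.   ,    1.   ]])}
0.15
```

View pics/scene0.png

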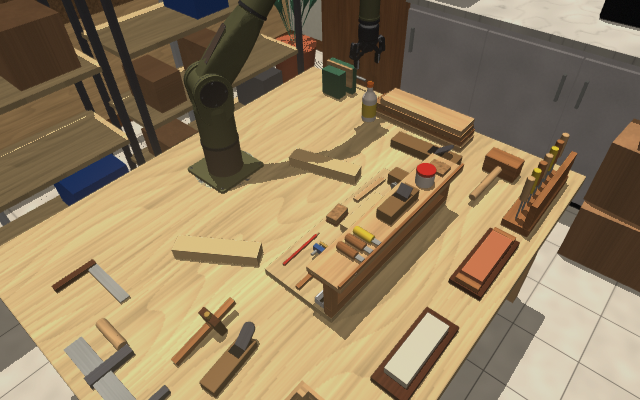

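View pics/top0.png

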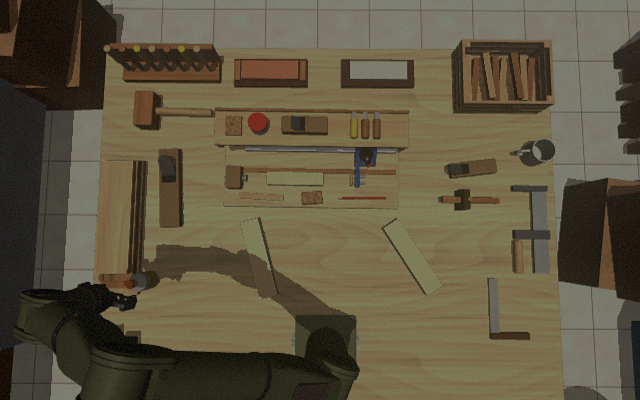

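View pics/wrist0.png

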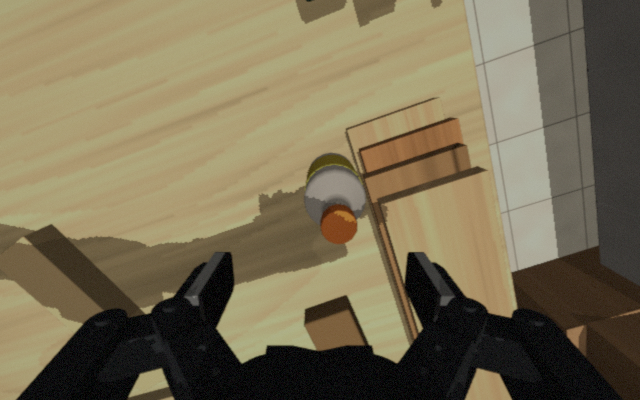

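```bash
python3 - <<'E'
from h import *
im=cv2.imread('pics/top0.png'); c=im[95:220,205:420]; cv2.imwrite('pics/topc.png',cv2.resize(c,None,fx=3.7,fy=3.7,interpolation=cv2.INTER_CUBIC))
im=cv2.imread('pics/scene0.png'); c=im[130:320,255:475]; cv2.imwrite('pics/scenec.png',cv2.resize(c,None,fx=3.1,fy=3.1,interpolation=cv2.INTER_CUBIC))
for cam in('top','scene'):
    E=ctrl.camera_info(cam)['extrinsics']
    for t in ['station','carriage','blank','knob_grip','knob','nose_face','shelf_edge','end_block','offcut','sander','pencil','plane_small']:
        try:
            r=ctrl.spot_in(cam,t)
            for d in r[:3]:
                w=np.linalg.inv(E)@np.r_[d['xyz'],1]; print(cam,t,round(d['p'],2),w[:3].round(0))
        except Exception as e: print(cam,t,e)
print(ctrl.sense()['time_s'])
E
```

```text
top station 0.85 [652.  43.  45.]
top carriage 0.7 [ 627. -117.   57.]
top blank 0.85 [566. 112.  55.]
top blank 0.66 [ 304. -286.   45.]
top blank 0.65 [298. 226.  43.]
top knob_grip 0.76 [ 646. -131.   79.]
top knob 0.55 [ 642. -128.   79.]
top nose_face 0.66 [ 630. -117.   60.]
top shelf_edge 0.86 [652.  44.  49.]
top offcut 0.79 [506. 225.  32.]
top offcut 0.33 [ 643. -131.   78.]
top sander 0.53 [504.  53.  51.]
top sander 0.34 [ 506. -117.   33.]
top plane_small 0.66 [502.  55.  52.]
top plane_small 0.63 [ 608. -500.   29.]
scene station 0.77 [707. -52. 182.]
scene carriage 0.57 [ 557. -106.   57.]
scene blank 0.59 [ 313. -294.   45.]
scene blank 0.58 [562.  96.  53.]
scene blank 0.42 [ 557. -105.   54.]
scene knob 0.71 [508. 214.  36.]
scene nose_face 0.5 [ 558. -104.   54.]
scene nose_face 0.22 [706. -53. 178.]
scene shelf_edge 0.86 [708. -52. 179.]
scene end_block 0.69 [705. -55. 185.]
scene offcut 0.76 [506. 216.  35.]
scene sander 0.51 [505.  40.  52.]
scene sander 0.29 [ 556. -109.   55.]
scene pencil 0.51 [ 506. -129.   32.]
scene pencil 0.27 [703. -58. 179.]
scene plane_small 0.81 [ 616. -506.   31.]
scene plane_small 0.16 [506.  41.  54.]
1.35
```

View pics/topc.png

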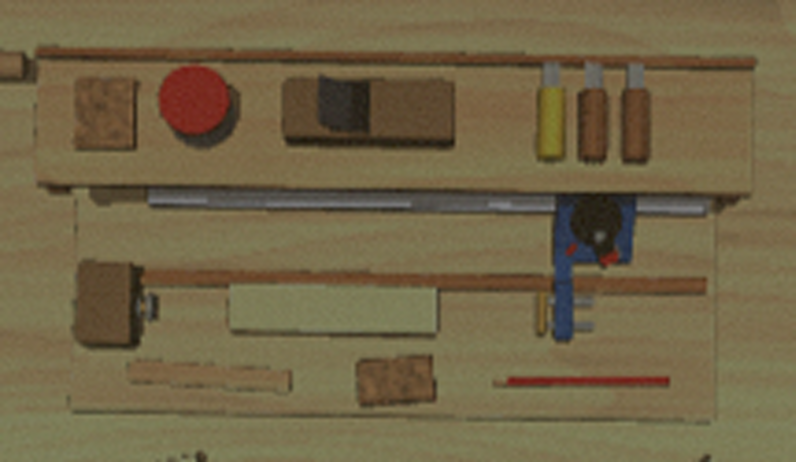

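View pics/scenec.png

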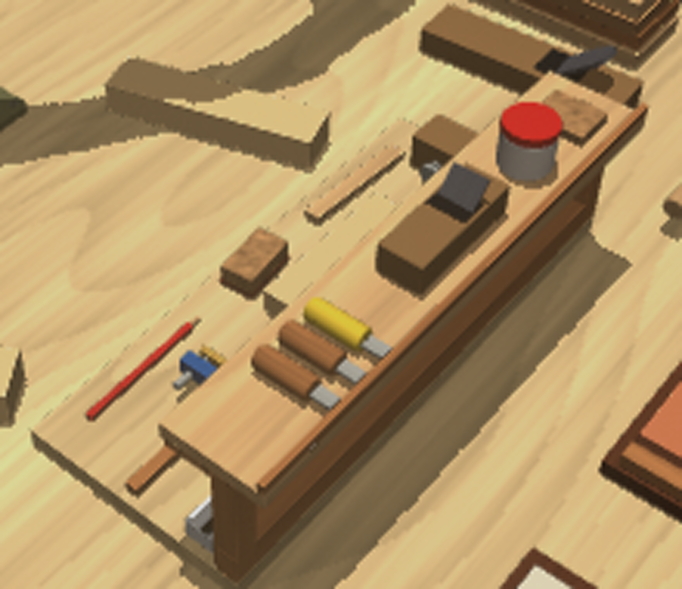

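```bash
cat >> h.py <<'E'
def proj(cam,P):
    ci=ctrl.camera_info(cam); K=np.array(ci['camera_matrix']);E=np.array(ci['extrinsics'])
    P=np.atleast_2d(P); p=P@E[:3,:3].T+E[:3,3]; p=p@K.T; return p[:,:2]/p[:,2:]
def stw(pose,P):
    x,y,a=pose; P=np.atleast_2d(np.array(P,float)); c,s=np.cos(a),np.sin(a)
    return np.c_[x+c*P[:,0]-s*P[:,1], y+s*P[:,0]+c*P[:,1], P[:,2]]
E
python3 - <<'E'
from h import *
from scipy.optimize import least_squares
obj=np.array([[-130,300,24],[-130,-300,24],[47,300,183],[47,-300,183],[61,230,46],[61,-290,46]],float)
c=lambda L:np.array(L)/3.7+[205,95]-0.35
px=c([(70,411),(715,422),(37,185),(751,195),(150,207),(706,215)])
f=lambda p:(proj('top',stw(p,obj))-px).ravel()
r=least_squares(f,[640,43,0],x_scale=[100,100,.1]); print(r.x,r.fun.round(2).reshape(-1,2))
# scene
cs=lambda L:np.array(L)/3.1+[255,130]-0.35
objs=np.array([[-130,-300,24],[47,-300,183],[-130,300,24]]); 
print((proj('scene',stw(r.x,objs))-[255,130]+.35)*3.1)
# carriage
E=ctrl.camera_info('top')
from itertools import product
def knobpx(Y):
    pass
obs=c([(597,218),(541,312),(563,305),(612,258),(635,225),(556,200)])
for Y in (-170,-190,-200,-210):
    s35,c35=np.sin(.6109),np.cos(.6109)
    P=[[35-12*s35,Y,80+12*c35],[-35,Y+52,54],[-20,Y+28,58]]
    print(Y,((proj('top',stw(r.x,P))-[205,95]+.35)*3.7).round(0).tolist())
# blank ends
for Y in(40,50,60,70): print(Y,((proj('top',stw(r.x,[[-12,Y,54],[-56,Y,54]]))-[205,95]+.35)*3.7).round(0).tolist())
E
```

```text
[ 6.00270805e+02  5.28035808e+01 -9.59180441e-03] [[-0.17  0.3 ]
 [ 0.36  0.07]
 [-1.01 -0.07]
 [ 0.61  0.21]
 [-0.73 -0.39]
 [ 0.97 -0.21]]
[[ 30.2260866  429.17539989]
 [158.75473804 421.87811569]
 [400.76457601 117.18947151]]
-170 [[585.0, 238.0], [523.0, 313.0], [550.0, 296.0]]
-190 [[607.0, 238.0], [545.0, 313.0], [572.0, 297.0]]
-200 [[618.0, 238.0], [556.0, 313.0], [583.0, 297.0]]
-210 [[630.0, 239.0], [567.0, 314.0], [594.0, 297.0]]
40 [[351.0, 285.0], [350.0, 333.0]]
50 [[340.0, 285.0], [339.0, 333.0]]
60 [[329.0, 285.0], [328.0, 333.0]]
70 [[318.0, 285.0], [317.0, 332.0]]
```

```bash
python3 - <<'E'
from h import *
s=ctrl.sense(); M=R.from_rotvec(s['ee_rot']).as_matrix(); print(M.round(3)); print([a for a in dir(ctrl) if a[0]!='_'])
s35,c35=np.sin(.6109),np.cos(.6109)
print(s['eef_pos'], s['q'])
E
```

```text
[[ 0.    -0.944  0.329]
 [ 0.     0.329  0.944]
 [-1.     0.     0.   ]]
['IKError', 'camera_info', 'grab_frame', 'job_done', 'pinch_z', 'sense', 'spot_in']
[205.36094119 590.32678059 231.32693797] [-1.20216581  0.68908582 -0.19460842  1.5652957   0.1573001   0.90250058
 -0.21509774]
```

Emit:
carry_out(
  plan=[
    [0,-0.03,-0.03,-0.05],
    [0,-0.07,-0.069,-0.1],
    [0,-0.11,-0.109,-0.15],
    [0,-0.15,-0.148,-0.2],
    [0,-0.19,-0.188,-0.25],
    [0,-0.23,-0.228,-0.3],
    [0,-0.27,-0.267,-0.3255],
    [0,-0.31,-0.307,-0.3255],
    [0,-0.35,-0.346,-0.3255],
    [0,-0.38,-0.376,-0.3255],
  ],
)

```text
time_s: 2.6
eef_pos: [441.8, 107.9, 231.5]
ee_rot: [-1.201, 1.214, 1.2]
ft_force: [0.2, 0.1, 0.7]
gripper_width: 85.7
```

Emit:
carry_out(
  plan=[
    [0,-0.025,-0.05,0],
    [0,-0.05,-0.1,0],
    [0,-0.075,-0.15,0],
    [0,-0.1,-0.2,0],
    [0,-0.12,-0.242,0],
    [0,-0.12,-0.242,0],
  ],
)

```text
time_s: 3.35
eef_pos: [559.3, -138.1, 230.8]
ee_rot: [-1.199, 1.219, 1.195]
ft_force: [-0.1, 0.6, 1.2]
gripper_width: 85.5
```

```bash
cat >> h.py <<'E'
def wcam():
    s=ctrl.sense(); T=np.eye(4);T[:3,:3]=R.from_rotvec(s['ee_rot']).as_matrix();T[:3,3]=s['eef_pos']
    ci=ctrl.camera_info('wrist'); return np.array(ci['camera_matrix']), T@np.array(ci['mount'])
def wproj(KW,P):
    K,W=KW; E=np.linalg.inv(W); P=np.atleast_2d(P); p=(P@E[:3,:3].T+E[:3,3])@K.T; return p[:,:2]/p[:,2:]
def wplane(KW,uv,z):
    K,W=KW; d=W[:3,:3]@np.linalg.inv(K)@np.r_[uv,1]; o=W[:3,3]; return o+d*(z-o[2])/d[2]
POSE=(600.27,52.8,-.00959)
def tos(P):
    P=np.atleast_2d(P).astype(float); x,y,a=POSE; c,s=np.cos(a),np.sin(a); dx=P[:,0]-x;dy=P[:,1]-y
    return np.c_[c*dx+s*dy,-s*dx+c*dy,P[:,2]]
E
python3 - <<'E'
from h import *
KW=wcam(); im=save('wrist','w1.png'); print(ctrl.sense()['time_s'],ctrl.sense()['eef_pos'])
np.savez('kw1.npz',K=KW[0],W=KW[1])
big=cv2.resize(im[:,:,::-1],(800,500),interpolation=cv2.INTER_CUBIC); cv2.imwrite('pics/w1b.png',big)
for t in('knob_grip','nose_face','carriage'):
    for d in ctrl.spot_in('wrist',t)[:2]:
        w=KW[1]@np.r_[d['xyz'],1]; print(t,round(d['p'],2),tos(w[:3]).round(1))
E
```

```text
3.4 [ 558.55252392 -134.70099456  230.90938832]
knob_grip 0.83 [[  40.3 -186.3   77.8]]
nose_face 0.69 [[  39.7 -175.2   65.4]]
nose_face 0.54 [[-97.7 124.3  36.5]]
carriage 0.68 [[  36.5 -171.7   62.9]]
```

View pics/w1b.png

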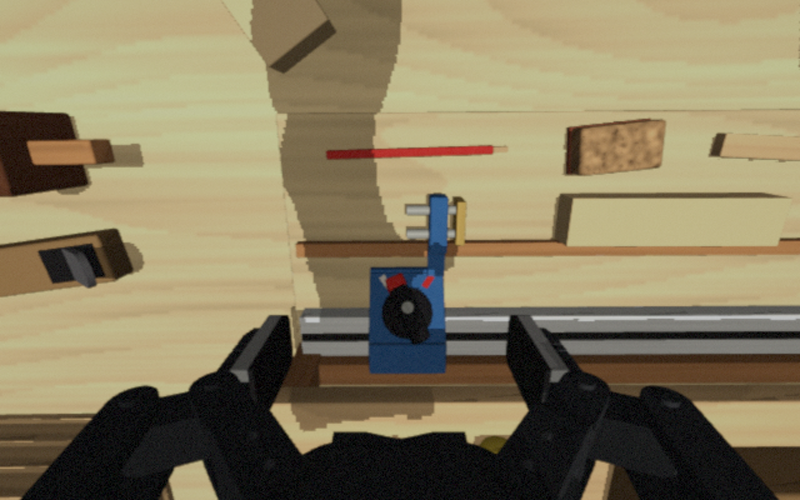

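```bash
cat >> h.py <<'E'
def model(Y,th):
    """station coords of features"""
    s,c=np.sin(.6109),np.cos(.6109); ax=np.array([-s,0,c]); dn=np.array([-c,0,-s]); g=np.array([35,Y,80.]); b=th-.6
    yv=np.array([0,1.,0]); ptr=np.cos(b)*dn+np.sin(b)*yv
    return dict(ptr_top=g+30*ptr+12*ax, ptr_mid=g+30*ptr, tail_top=g-30*ptr+12*ax, ktop=g+12*ax,
      arm1=np.array([-60,Y+20,58]),arm2=np.array([-60,Y+36,58]),nose_hi=np.array([-55,Y+52,54]),nose_lo=np.array([-15,Y+52,54]),
      bn=np.array([15,Y-36,34.5]),bf=np.array([15,Y+36,34.5]))
E
python3 - <<'E'
from h import *
z=np.load('kw1.npz'); KW=(z['K'],z['W'])
for Y in (-187,):
    for k,v in model(Y,.2).items(): print(k,(wproj(KW,stw(POSE,v))*1.25).round(0))
for k,v in dict(nr=[-130,-300,24],railn=[61,-290,46],bat=[-12,-280,36],shelf=[47,-187,165]).items(): print(k,(wproj(KW,stw(POSE,v))*1.25).round(0))
for uv in [(570,193),(560,246),(786,246)]: print('blank top',tos(wplane(KW,np.array(uv)/1.25,54)).round(1))
E
```

```text
ptr_top [[390. 276.]]
ptr_mid [[390. 279.]]
tail_top [[418. 341.]]
ktop [[404. 308.]]
arm1 [[426. 197.]]
arm2 [[445. 197.]]
nose_hi [[463. 202.]]
nose_lo [[461. 246.]]
bn [[366. 270.]]
bf [[440. 269.]]
nr [[275. 113.]]
railn [[299. 318.]]
bat [[305. 244.]]
shelf [[405. 385.]]
blank top [[-62.2 -42.8  54. ]]
blank top [[-14.3 -45.5  54. ]]
blank top [[-12.8 158.1  54. ]]
```

Emit:
carry_out(
  plan=[
    [0.02,-0.014,0.01,0],
    [0.05,-0.03,0.02,0],
    [0.08,-0.042,0.029,0],
    [0.105,-0.042,0.029,0],
    [0.111,-0.042,0.029,0],
    [0.111,-0.042,0.029,0],
  ],
  claw=0.03,
)

```text
time_s: 4.3
eef_pos: [600.7, -103.4, 120.7]
ee_rot: [-1.203, 1.213, 1.203]
ft_force: [0.5, -0.2, 0.1]
gripper_width: 29.8
```

```bash
python3 - <<'E'
from h import *
KW=wcam(); im=save('wrist','w2.png'); s=ctrl.sense();print(s['time_s'],s['eef_pos'],tos(s['eef_pos']),s['gripper_width'],R.from_rotvec(s['ee_rot']).as_matrix().round(3))
np.savez('kw2.npz',K=KW[0],W=KW[1])
cv2.imwrite('pics/w2b.png',cv2.resize(im[:,:,::-1],(800,500),interpolation=cv2.INTER_CUBIC))
for k,v in model(-187,.2).items(): print(k,(wproj(KW,stw(POSE,v))*1.25).round(0))
save('scene','s2.png')
E
```

```text
4.35 [ 601.13995063 -103.73325339  121.28947271] [[   2.37104152 -156.51771271  121.28947271]] 30.311748550139352 [[ 0.001 -1.     0.009]
 [ 0.     0.009  1.   ]
 [-1.    -0.001  0.   ]]
ptr_top [[320. 282.]]
ptr_mid [[324. 287.]]
tail_top [[359. 389.]]
ktop [[339. 334.]]
arm1 [[377. 159.]]
arm2 [[407. 159.]]
nose_hi [[436. 167.]]
nose_lo [[433. 237.]]
bn [[296. 272.]]
bf [[405. 272.]]
```

View pics/w2b.png

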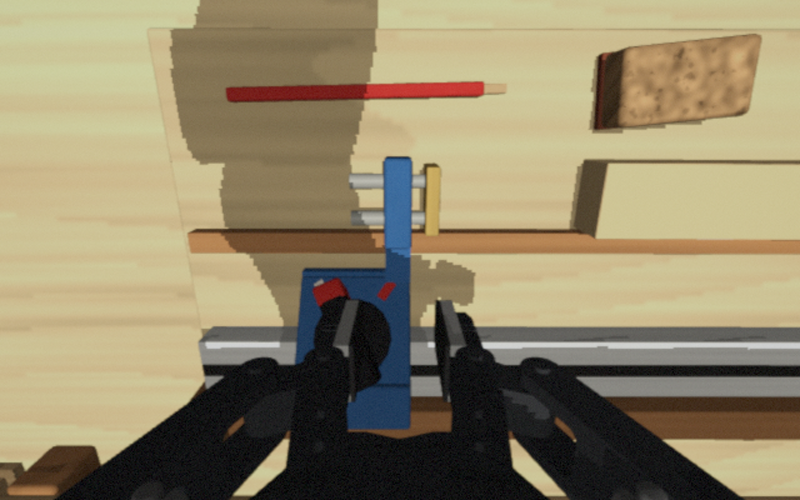

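View pics/s2.png

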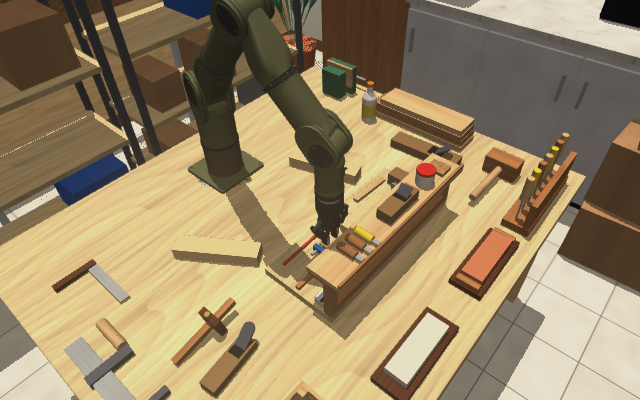

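Emit:
carry_out(
  plan=[
    [0.02,0.001,0,0],
    [0.04,0.001,0,0],
    [0.055,0.001,0,0],
    [0.065,0.001,0,0],
    [0.065,0.001,0,0],
  ],
)

```text
time_s: 5.03
eef_pos: [599.5, -104.1, 54.9]
ee_rot: [-1.202, 1.214, 1.203]
ft_force: [-0.1, 0.6, -0.7]
gripper_width: 29.9
```

```bash
python3 - <<'E'
from h import *
KW=wcam(); im=save('wrist','w3.png'); s=ctrl.sense();print(s['time_s'],s['eef_pos'],tos(s['eef_pos']),s['gripper_width'],s['ft_force'])
cv2.imwrite('pics/w3b.png',cv2.resize(im[:,:,::-1],(800,500),interpolation=cv2.INTER_CUBIC))
E
```

```text
5.075 [ 599.94428938 -104.0694189    55.458157  ] [[   1.17865903 -156.86532898   55.458157  ]] 29.748427494258774 [-0.23405132  0.1184835  -0.32349418]
```

View pics/w3b.png

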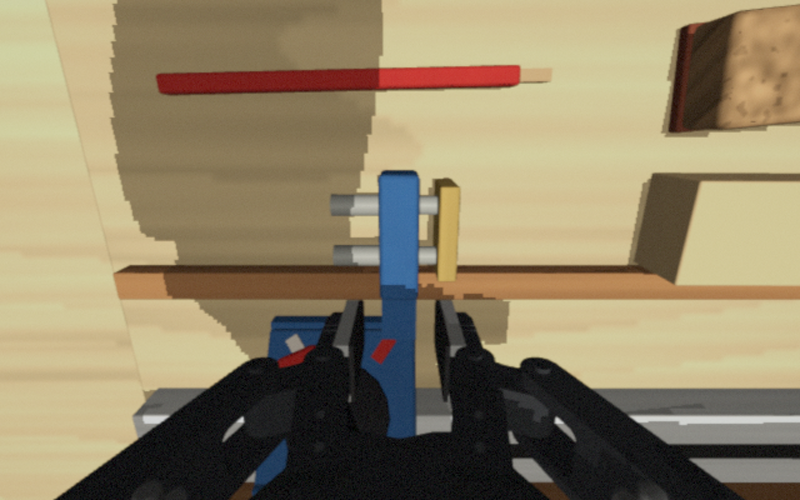

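Emit:
carry_out(
  plan=[
    [0.007,0,0,0],
    [0.0135,0,0,0],
    [0.0135,0,0,0],
  ],
)

```text
time_s: 5.45
eef_pos: [599.3, -104.1, 41.2]
ee_rot: [-1.202, 1.214, 1.203]
ft_force: [-0.5, 0.4, -0.3]
gripper_width: 29.7
```

Emit:
carry_out(
  plan=[
    [0,0,0,0],
    [0,0,0,0],
    [0,0,0,0],
  ],
  claw=0.012,
  squeeze=20,
)

```text
time_s: 5.82
eef_pos: [599.7, -104.2, 41.8]
ee_rot: [-1.202, 1.214, 1.202]
ft_force: [0.2, -0.6, -0.7]
gripper_width: 14.8
```

```bash
python3 - <<'E'
from h import *
KW=wcam(); im=save('wrist','w4.png'); s=ctrl.sense();print(s['time_s'],s['eef_pos'],tos(s['eef_pos']),s['gripper_width'],s['ft_force'],s['torque'])
cv2.imwrite('pics/w4b.png',cv2.resize(im[:,:,::-1],(800,500),interpolation=cv2.INTER_CUBIC))
E
```

```text
5.875 [ 599.73680714 -104.27673366   41.847338  ] [[   0.97317444 -157.07462393   41.847338  ]] 15.065414512866658 [-0.26885931  0.07210457 -0.80386804] [-1.03561848e-01  4.37271231e-05 -6.10913249e-03]
```

View pics/w4b.png

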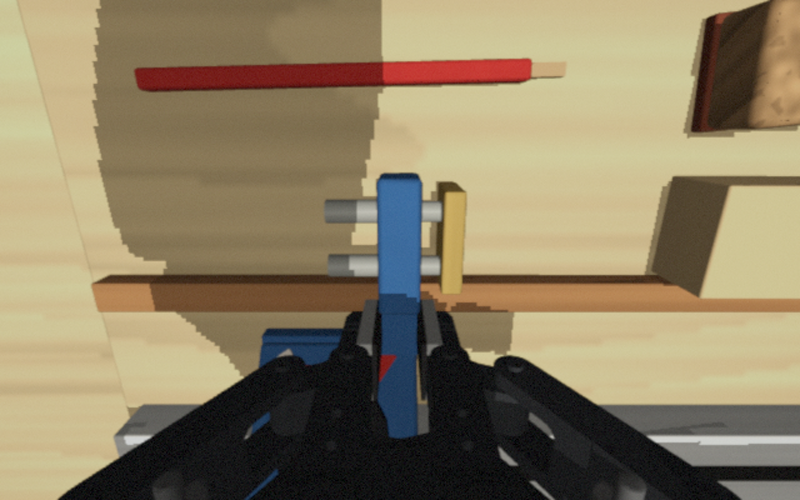

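Emit:
carry_out(
  plan=[
    [0,0,0.006,0],
    [0,0,0.016,0],
    [0,0,0.028,0],
    [0,0,0.04,0],
    [0,0,0.052,0],
    [0,0,0.064,0],
    [0,0,0.072,0],
    [0,0,0.077,0],
    [0,0,0.08,0],
    [0,0,0.08,0],
  ],
)

```text
time_s: 7.12
eef_pos: [600.4, -28.9, 41.8]
ee_rot: [-1.205, 1.22, 1.198]
ft_force: [0.8, -8.1, 0.4]
gripper_width: 14.6
```

```bash
cat > look.py <<'E'
import sys
from h import *
KW=wcam(); n=sys.argv[1]; im=save('wrist',n+'.png'); s=ctrl.sense();print(s['time_s'],s['eef_pos'],tos(s['eef_pos']),s['gripper_width'],s['ft_force'],s['torque'])
np.savez('kw_%s.npz'%n,K=KW[0],W=KW[1])
cv2.imwrite('pics/%sb.png'%n,cv2.resize(im[:,:,::-1],(800,500),interpolation=cv2.INTER_CUBIC))
E
python3 look.py w5
```

```text
7.175 [600.46045268 -28.85418358  41.82454466] [[  0.97349554 -81.64860241  41.82454466]] 14.84553079141391 [ 1.07195714 -7.44960968 -0.57205126] [-1.58469649 -0.1692446   0.08602497]
```

View pics/w5b.png

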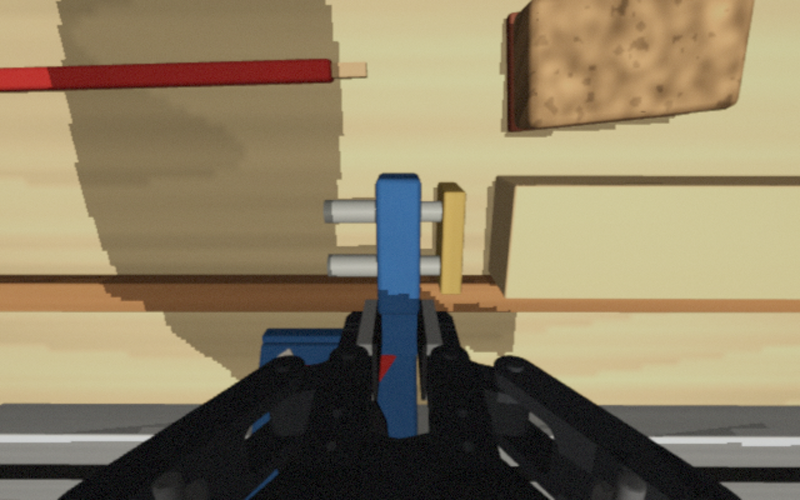

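```bash
python3 - <<'E'
from h import *
im=save('top','t5.png'); c=im[140:220,205:420][:,:,::-1]; cv2.imwrite('pics/t5c.png',cv2.resize(c,None,fx=3.7,fy=3.7,interpolation=cv2.INTER_CUBIC))
def ray(uv,z):
    ci=ctrl.camera_info('top');K=ci['camera_matrix'];E=np.linalg.inv(ci['extrinsics']);d=E[:3,:3]@np.linalg.inv(K)@np.r_[uv,1];o=E[:3,3];return tos(o+d*(z-o[2])/d[2])
c=lambda u,v:np.array([u,v])/3.7+[205,95]-.35
for n,u,v,z in[('foot',158,306,42),('blank far',229,306,54),('blank near',438,313,54),('block face',136,306,60),('nose',546,312,54)]: print(n,ray(c(u,v),z))
E
```

```text
foot [[-32.05483409 217.79512507  42.        ]]
blank far [[-32.85874385 150.78702436  54.        ]]
blank near [[-36.32198596 -40.25373689  54.        ]]
block face [[-35.10012327 234.61094285  60.        ]]
nose [[ -33.85354149 -138.85931389   54.        ]]
```

View pics/t5c.png

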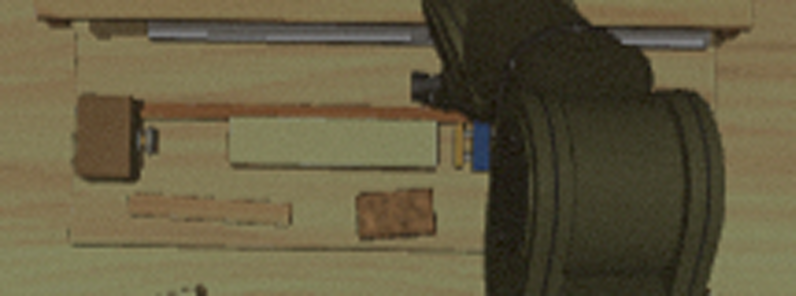

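Emit:
carry_out(
  plan=[
    [0,0,0.005,0],
    [0,0,0.01,0],
    [0,0,0.014,0],
    [0,0,0.018,0],
    [0,0,0.022,0],
    [0,0,0.026,0],
    [0,0,0.03,0],
    [0,0,0.034,0],
    [0,0,0.038,0],
    [0,0,0.04,0],
  ],
)

```text
time_s: 8.48
eef_pos: [600.8, 9.9, 41.8]
ee_rot: [-1.205, 1.221, 1.197]
ft_force: [0.6, -9.2, -0.6]
gripper_width: 15.0
```

```bash
python3 look.py w6; python3 -c "
from h import *
save('scene','s6.png')"
```

```text
8.525 [600.81625493  10.28079696  41.79534774] [[  0.95398272 -42.51200934  41.79534774]] 15.176862834634292 [ 1.02223474 -9.63600527 -0.44528541] [-2.01825181 -0.21629444  0.07056837]
```

View pics/w6b.png

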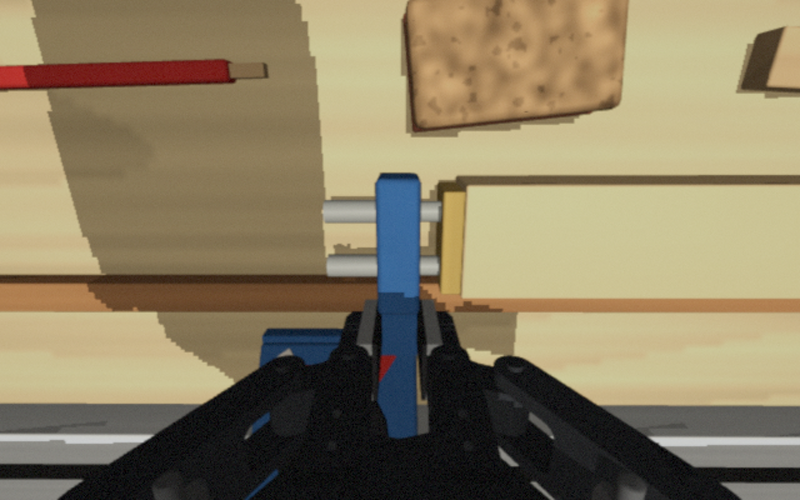

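View pics/s6.png

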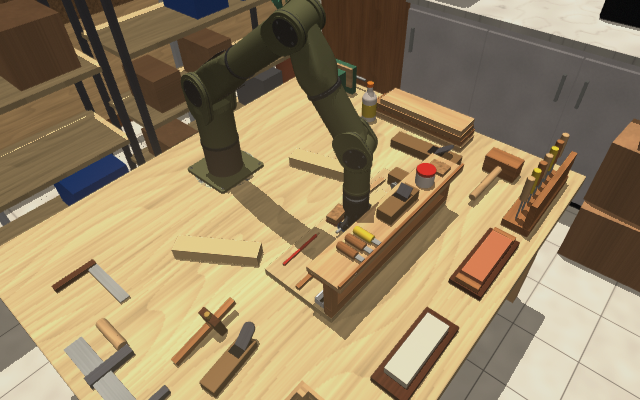

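Emit:
carry_out(
  plan=[
    [0,0,0.003,0],
    [0,0,0.006,0],
    [0,0,0.009,0],
    [0,0,0.012,0],
    [0,0,0.015,0],
    [0,0,0.018,0],
    [0,0,0.02,0],
    [0,0,0.02,0],
  ],
)

```text
time_s: 9.57
eef_pos: [601.0, 30.1, 41.8]
ee_rot: [-1.205, 1.221, 1.197]
ft_force: [0.6, -9.3, 0.3]
gripper_width: 14.9
```

```bash
python3 look.py w7; python3 - <<'E'
from h import *
im=save('top','t7.png'); c=im[140:220,205:420][:,:,::-1]; cv2.imwrite('pics/t7c.png',cv2.resize(c,None,fx=3.7,fy=3.7,interpolation=cv2.INTER_CUBIC))
E
```

```text
9.625 [601.03985367  30.09797054  41.78836034] [[  0.9875274  -22.69360275  41.78836034]] 15.31012958181393 [-0.10595728 -9.04237375  0.01291068] [-1.93212919 -0.17373229  0.04957551]
```

View pics/t7c.png

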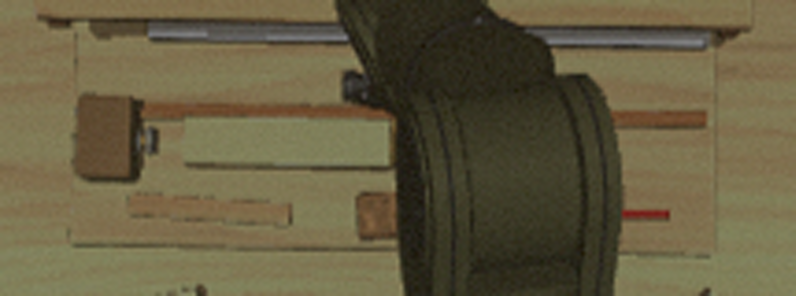

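Emit:
carry_out(
  plan=[
    [0,0,0.003,0],
    [0,0,0.006,0],
    [0,0,0.009,0],
    [0,0,0.012,0],
    [0,0,0.015,0],
    [0,0,0.016,0],
    [0,0,0.016,0],
  ],
)

```text
time_s: 10.55
eef_pos: [601.2, 45.9, 41.8]
ee_rot: [-1.205, 1.221, 1.197]
ft_force: [1.4, -9.7, 0.3]
gripper_width: 14.9
```

```bash
python3 look.py w8; python3 - <<'E'
from h import *
im=save('top','t8.png'); c=im[140:220,205:420][:,:,::-1]; cv2.imwrite('pics/t8c.png',cv2.resize(c,None,fx=3.7,fy=3.7,interpolation=cv2.INTER_CUBIC))
E
```

```text
10.6 [601.20768351  45.89058232  41.82097414] [[ 1.00390069 -6.90010771 41.82097414]] 14.925610993891365 [ 0.03386412 -8.7312816   1.08456061] [-1.95249886 -0.14907348  0.1074494 ]
```

View pics/t8c.png

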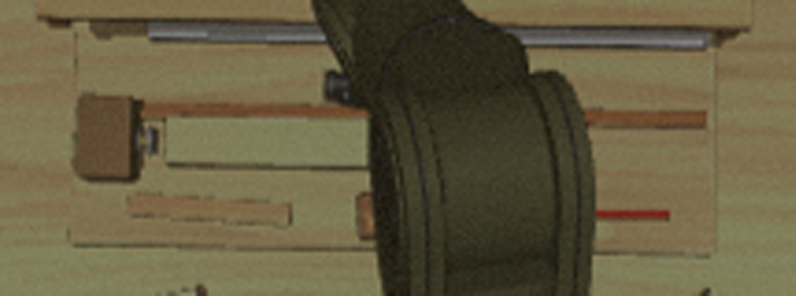

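Emit:
carry_out(
  plan=[
    [0,0,0.0015,0],
    [0,0,0.003,0],
    [0,0,0.0045,0],
    [0,0,0.006,0],
    [0,0,0.006,0],
    [0,0,0.006,0],
  ],
)

```text
time_s: 11.4
eef_pos: [601.3, 51.8, 41.8]
ee_rot: [-1.205, 1.222, 1.197]
ft_force: [1.2, -9.2, 0.6]
gripper_width: 14.7
```

```bash
python3 look.py w9
```

```text
11.45 [601.22379983  51.80413473  41.79358389] [[ 0.96330618 -0.98667268 41.79358389]] 15.196058377134127 [ 0.22446238 -9.56500483  0.54339589] [-1.96340391 -0.16709178  0.09486853]
```

View pics/w9b.png

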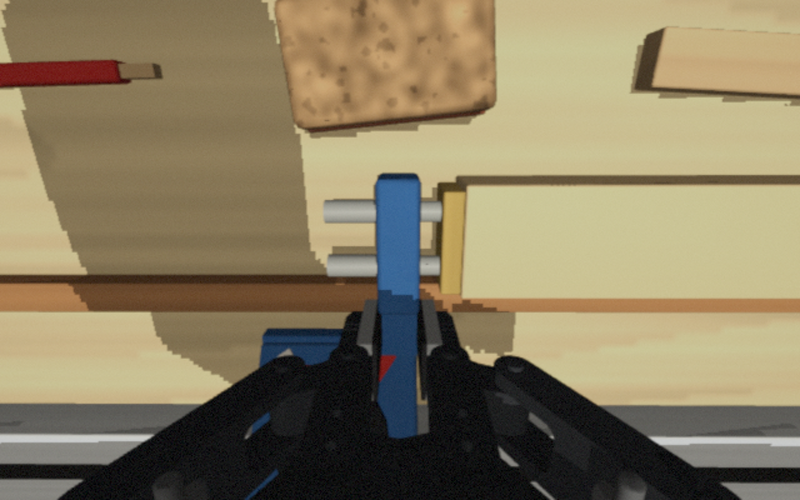

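No compression yet; continue in small steps.

Emit:
carry_out(
  plan=[
    [0,0,0.0015,0],
    [0,0,0.003,0],
    [0,0,0.003,0],
    [0,0,0.003,0],
  ],
)

```text
time_s: 11.95
eef_pos: [601.3, 54.8, 41.8]
ee_rot: [-1.205, 1.222, 1.197]
ft_force: [0.2, -9.9, 1.1]
gripper_width: 15.1
```

```bash
python3 look.py w10; cat > nose.py <<'E'
import sys,cv2,numpy as np
# brass nose extents relative to arm on row 240/1.25
for n in sys.argv[1:]:
    im=cv2.imread('pics/%s.png'%n).astype(int)[165:185]
    b,g,r=im[...,0],im[...,1],im[...,2]
    m=im.mean(0)
    # blue arm right edge: last col where b>r+30 ; brass: r-b>60
    blue=np.where((m[:,0]>m[:,2]+30))[0]; br=np.where((m[:,2]-m[:,0]>75)&(np.arange(640)>320)&(np.arange(640)<400))[0]
    print(n,blue.min(),blue.max(),br.min() if len(br) else None,br.max() if len(br) else None)
E
python3 nose.py w6 w9 w10
```

```text
12.0 [601.28108882  54.77095364  41.79202775] [[ 0.99214117  1.9805592  41.79202775]] 14.917762142015139 [ 0.4471771  -9.58517408  0.61143335] [-1.95088488 -0.18039022  0.11467116]
w6 301 335 354 371
w9 301 335 355 371
w10 301 335 355 371
```

Emit:
carry_out(
  plan=[
    [0,0,0.001,0],
    [0,0,0.002,0],
    [0,0,0.003,0],
    [0,0,0.003,0],
  ],
)

```text
time_s: 12.5
eef_pos: [601.3, 57.6, 41.8]
ee_rot: [-1.205, 1.222, 1.197]
ft_force: [0.2, -9.5, 2.0]
gripper_width: 15.2
```

```bash
python3 look.py w11; python3 nose.py w11
```

```text
12.55 [601.29243096  57.68689999  41.7841563 ] [[ 0.97551929  4.89648024 41.7841563 ]] 14.945185571679755 [ 1.06102068 -8.55283322  0.89142903] [-2.00364497 -0.18234459  0.11848624]
w11 301 335 355 371
```

Emit:
carry_out(
  plan=[
    [0,0,0.001,0],
    [0,0,0.002,0],
    [0,0,0.003,0],
    [0,0,0.003,0],
  ],
)

```text
time_s: 13.05
eef_pos: [601.3, 59.4, 41.8]
ee_rot: [-1.206, 1.223, 1.196]
ft_force: [1.6, -10.7, 0.8]
gripper_width: 14.9
```

```bash
python3 look.py w12; python3 nose.py w12
```

```text
13.1 [601.32114934  59.42915678  41.79927702] [[ 0.98752836  6.63893232 41.79927702]] 15.086108072043213 [  0.85930918 -12.06921682   0.45044411] [-2.40934945 -0.13776594  0.15935512]
w12 301 335 353 369
```

Emit:
carry_out(
  plan=[
    [0,0,0.001,0],
    [0,0,0.002,0],
    [0,0,0.003,0],
    [0,0,0.003,0],
  ],
)

```text
time_s: 13.6
eef_pos: [601.3, 61.5, 41.8]
ee_rot: [-1.206, 1.225, 1.195]
ft_force: [0.8, -12.5, 1.3]
gripper_width: 14.8
```

```bash
python3 look.py w13; python3 nose.py w13
```

```text
13.65 [601.36322537  61.56135325  41.79761012] [[ 1.00915501  8.77143424 41.79761012]] 15.119227411384346 [  1.20835931 -12.63398235   1.60806871] [-2.66919219 -0.17519767  0.15154031]
w13 301 335 348 364
```

View pics/w13b.png

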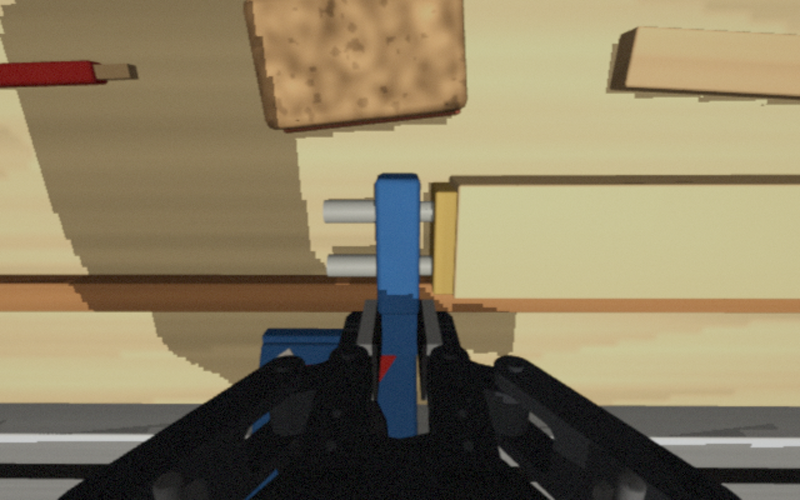

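Emit:
carry_out(
  plan=[
    [0,0,0.001,0],
    [0,0,0.002,0],
    [0,0,0.002,0],
    [0,0,0.002,0],
  ],
)

```text
time_s: 14.15
eef_pos: [601.3, 62.9, 41.8]
ee_rot: [-1.206, 1.225, 1.194]
ft_force: [0.9, -13.3, 1.3]
gripper_width: 14.7
```

Emit:
carry_out(
  plan=[
    [0,0,-0.002,0],
    [0,0,-0.004,0],
    [0,0,-0.006,0],
    [0,0,-0.007,0],
    [0,0,-0.007,0],
    [0,0,-0.007,0],
  ],
)

```text
time_s: 14.9
eef_pos: [601.4, 62.8, 41.8]
ee_rot: [-1.203, 1.216, 1.2]
ft_force: [0.6, -6.1, -0.2]
gripper_width: 14.8
```

```bash
python3 look.py w14; python3 nose.py w14
```

```text
14.95 [601.3528138   62.83823824  41.80149814] [[ 0.98649878 10.04816067 41.80149814]] 14.606038886232676 [ 0.66448144 -6.92412393 -0.08532988] [-1.2878526  -0.13975328  0.04872283]
w14 302 336 346 362
```

Emit:
carry_out(
  plan=[
    [0,0,-0.002,0],
    [0,0,-0.004,0],
    [0,0,-0.005,0],
    [0,0,-0.005,0],
  ],
)

```text
time_s: 15.45
eef_pos: [601.4, 62.6, 41.8]
ee_rot: [-1.201, 1.21, 1.205]
ft_force: [0.4, 3.7, -0.7]
gripper_width: 14.9
```

Emit:
carry_out(
  plan=[
    [0,0,0,0],
    [0,0,0,0],
    [0,0,0,0],
  ],
  claw=0.028,
)

```text
time_s: 15.82
eef_pos: [601.2, 59.8, 41.8]
ee_rot: [-1.202, 1.214, 1.202]
ft_force: [-0.4, 1.8, -0.7]
gripper_width: 28.1
```

```bash
python3 look.py w15; python3 nose.py w15
```

```text
15.875 [601.18139902  59.83195041  41.81732882] [[ 0.84392174  7.04036723 41.81732882]] 28.09211162797564 [-0.39893406  1.40458738 -1.05400992] [0.31544617 0.04896651 0.01563358]
w15 308 342 353 369
```

View pics/w15b.png

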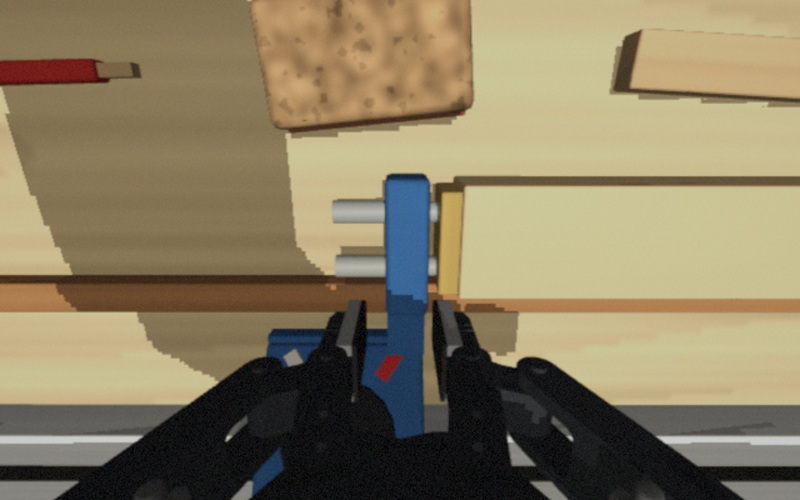

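Emit:
carry_out(
  plan=[
    [0,0,0.003,0],
    [-0.01,0,0.003,0],
    [-0.03,0,0.003,0],
    [-0.06,0,0.003,0],
    [-0.075,0,-0.01,0],
    [-0.075,0,-0.035,0],
    [-0.075,0,-0.06,0],
    [-0.075,0,-0.078,0],
    [-0.075,0,-0.078,0],
  ],
)

```text
time_s: 17.0
eef_pos: [600.3, -20.9, 116.6]
ee_rot: [-1.2, 1.217, 1.199]
ft_force: [-0.5, -0.3, 0.5]
gripper_width: 27.8
```

```bash
python3 look.py w16; python3 - <<'E'
from h import *
z=np.load('kw_w16.npz');KW=(z['K'],z['W'])
for th in(.2,):
  for k,v in model(-18,th).items(): print(k,(wproj(KW,stw(POSE,v))*1.25).round(0))
E
```

```text
17.05 [600.4134663  -18.65895749 116.69287357] [[  0.8287406  -71.45429572 116.69287357]] 28.206925583575256 [-0.18118826  0.87233263  0.25879721] [ 0.03618892 -0.0154092   0.01767866]
ptr_top [[478. 287.]]
ptr_mid [[474. 291.]]
tail_top [[533. 397.]]
ktop [[504. 340.]]
arm1 [[540. 161.]]
arm2 [[570. 161.]]
nose_hi [[595. 170.]]
nose_lo [[584. 240.]]
bn [[428. 276.]]
bf [[538. 276.]]
```

View pics/w16b.png

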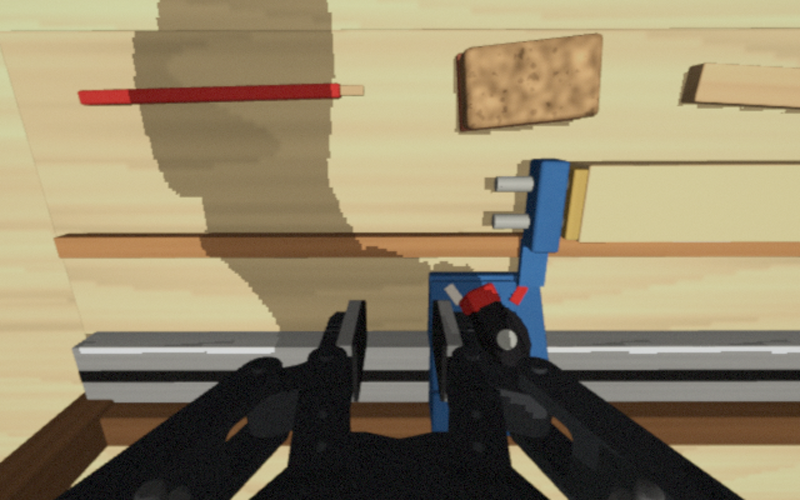

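Emit:
carry_out(
  plan=[
    [0,0,0,0],
    [0.01,0,0,0],
    [0.03,-0.001,0,0],
    [0.05,-0.001,0,0],
    [0.06,-0.001,0,0],
    [0.06,-0.001,0,0],
  ],
  claw=0.0,
)

```text
time_s: 17.8
eef_pos: [600.7, -18.0, 55.4]
ee_rot: [-1.202, 1.215, 1.204]
ft_force: [-0.5, 0.3, 1.0]
gripper_width: -0.1
```

```bash
python3 look.py w17
```

```text
17.85 [601.34385881 -17.92939426  56.3018908 ] [[  1.75209392 -70.71584372  56.3018908 ]] 0.00846632801407768 [-0.20234097  0.14223706  0.10103113] [ 0.03625968 -0.02236507  0.00664378]
```

View pics/w17b.png

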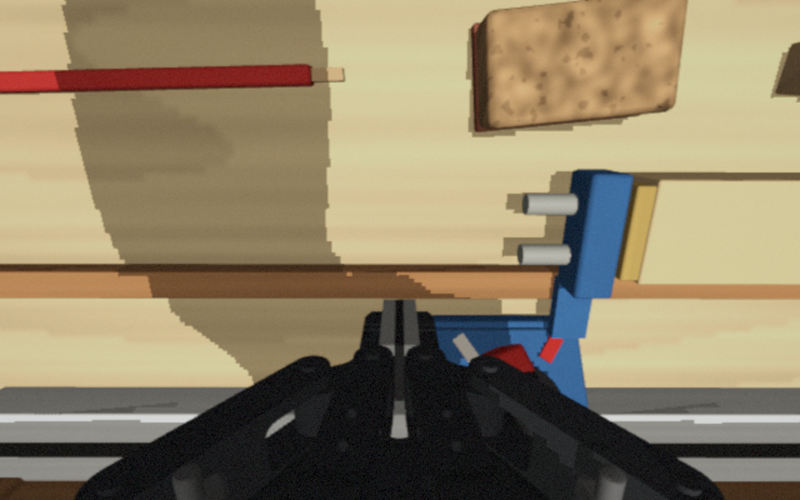

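Emit:
carry_out(
  plan=[
    [0,0,0.006,0],
    [0,0,0.012,0],
    [0,0,0.017,0],
    [0,0,0.02,0],
    [0,0,0.023,0],
    [0,0,0.026,0],
    [0,0,0.028,0],
    [0,0,0.03,0],
    [0,0,0.03,0],
  ],
)

```text
time_s: 18.98
eef_pos: [598.9, 9.1, 55.5]
ee_rot: [-1.201, 1.222, 1.204]
ft_force: [-2.5, -5.4, -3.3]
gripper_width: -0.4
```

```bash
python3 look.py w18
```

```text
19.025 [598.95404571   9.06072564  55.53893858] [[ -0.89644057 -43.74988288  55.53893858]] -0.02893054995882022 [-2.219568   -4.78409098 -3.61181415] [-1.00939527  0.52979609 -0.0130958 ]
```

View pics/w18b.png

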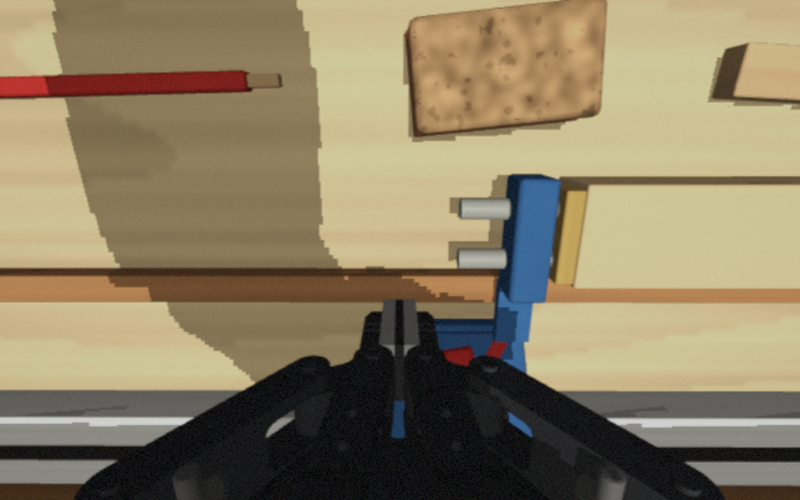

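```bash
python3 - <<'E'
from h import *
ci=ctrl.camera_info('wrist');K=np.array(ci['camera_matrix']);E=np.linalg.inv(ci['mount'])
for P in [(0,0,0),(0,11,0),(0,-11,0),(0,11,14.5),(-19,11,14.5),(-19,11,0),(-40,11,14.5),(-40,11,0)]:
    p=K@(E[:3,:3]@np.array(P)+E[:3,3]); print(P,(p[:2]/p[2]*1.25).round(0))
# current model
z=np.load('kw_w18.npz');KW=(z['K'],z['W'])
for th in(.2,.5):
  m=model(-18,th); print(th,(wproj(KW,stw(POSE,m['ptr_top']))*1.25).round(0),(wproj(KW,stw(POSE,m['ktop']))*1.25).round(0))
im=cv2.imread('pics/w18.png'); cv2.imwrite('pics/w18c.png',cv2.resize(im[220:350,240:460],None,fx=3.6,fy=3.6,interpolation=cv2.INTER_CUBIC))
E
```

```text
(0, 0, 0) [397. 318.]
(0, 11, 0) [397. 294.]
(0, -11, 0) [397. 340.]
(0, 11, 14.5) [431. 294.]
(-19, 11, 14.5) [436. 316.]
(-19, 11, 0) [397. 316.]
(-40, 11, 14.5) [442. 348.]
(-40, 11, 0) [396. 348.]
0.2 [[433. 355.]] [[467. 434.]]
0.5 [[455. 350.]] [[467. 434.]]
```

View pics/w18c.png

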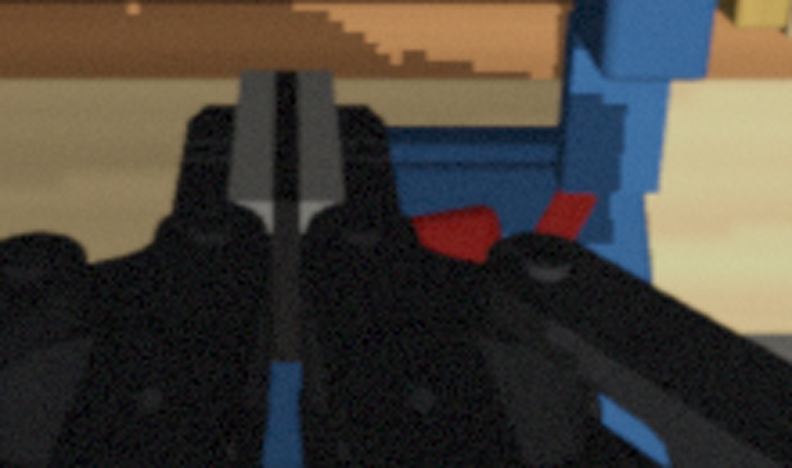

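```bash
cat >> h.py <<'E'
def bar(Y,th,w=12):
    s,c=np.sin(.6109),np.cos(.6109); ax=np.array([-s,0,c]); dn=np.array([-c,0,-s]); g=np.array([35,Y,80.]); b=th-.6
    yv=np.array([0,1.,0]); p=np.cos(b)*dn+np.sin(b)*yv; n=-np.sin(b)*dn+np.cos(b)*yv
    return np.array([g+30*p+8*n+w*ax,g+30*p-8*n+w*ax])
E
python3 - <<'E'
from h import *
for n in('w16','w17','w18'):
  z=np.load('kw_%s.npz'%n);KW=(z['K'],z['W'])
  for th in(.1,.2,.3,.4,.5,.6):
    print(n,th,(wproj(KW,stw(POSE,bar(-18,th)))*1.25).round(0).tolist(),(wproj(KW,stw(POSE,bar(-18,th,-20)))*1.25).round(0).tolist())
im=cv2.imread('pics/w16.png'); a=cv2.resize(im[200:300,320:440],None,fx=3.3,fy=3.3,interpolation=cv2.INTER_CUBIC)
im=cv2.imread('pics/w17.png'); b=cv2.resize(im[230:330,340:460],None,fx=3.3,fy=3.3,interpolation=cv2.INTER_CUBIC)
cv2.imwrite('pics/cmp.png',np.hstack([a,b]))
E
```

```text
w16 0.1 [[486.0, 283.0], [461.0, 297.0]] [[475.0, 293.0], [453.0, 305.0]]
w16 0.2 [[492.0, 282.0], [465.0, 293.0]] [[480.0, 292.0], [457.0, 302.0]]
w16 0.3 [[497.0, 281.0], [470.0, 290.0]] [[484.0, 292.0], [460.0, 299.0]]
w16 0.4 [[503.0, 281.0], [475.0, 287.0]] [[489.0, 292.0], [465.0, 297.0]]
w16 0.5 [[509.0, 282.0], [480.0, 285.0]] [[494.0, 292.0], [469.0, 295.0]]
w16 0.6 [[514.0, 283.0], [485.0, 283.0]] [[499.0, 293.0], [474.0, 293.0]]
w17 0.1 [[514.0, 344.0], [479.0, 365.0]] [[494.0, 348.0], [465.0, 365.0]]
w17 0.2 [[521.0, 343.0], [485.0, 360.0]] [[500.0, 346.0], [469.0, 360.0]]
w17 0.3 [[529.0, 342.0], [491.0, 355.0]] [[506.0, 346.0], [475.0, 356.0]]
w17 0.4 [[537.0, 342.0], [498.0, 351.0]] [[513.0, 346.0], [480.0, 353.0]]
w17 0.5 [[545.0, 343.0], [505.0, 347.0]] [[520.0, 347.0], [486.0, 350.0]]
w17 0.6 [[553.0, 345.0], [512.0, 345.0]] [[526.0, 348.0], [492.0, 348.0]]
w18 0.1 [[444.0, 349.0], [408.0, 369.0]] [[436.0, 352.0], [406.0, 369.0]]
w18 0.2 [[452.0, 347.0], [414.0, 364.0]] [[443.0, 350.0], [411.0, 364.0]]
w18 0.3 [[459.0, 346.0], [420.0, 359.0]] [[449.0, 350.0], [417.0, 360.0]]
w18 0.4 [[467.0, 347.0], [427.0, 355.0]] [[456.0, 350.0], [423.0, 357.0]]
w18 0.5 [[475.0, 347.0], [435.0, 352.0]] [[462.0, 350.0], [429.0, 354.0]]
w18 0.6 [[483.0, 349.0], [442.0, 349.0]] [[469.0, 352.0], [435.0, 352.0]]
```

View pics/cmp.png

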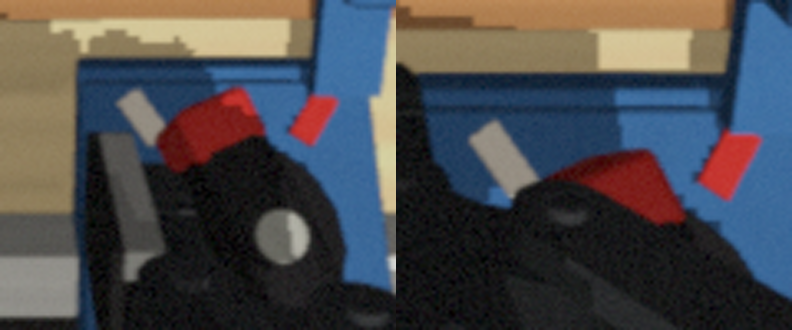

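Emit:
carry_out(
  plan=[
    [0,-0.001,0.002,0],
    [0,-0.001,0.004,0],
    [0,-0.001,0.006,0],
    [0,-0.001,0.006,0],
  ],
)

```text
time_s: 19.52
eef_pos: [599.6, 15.6, 55.5]
ee_rot: [-1.201, 1.222, 1.205]
ft_force: [-2.2, -4.9, -2.8]
gripper_width: -0.1
```

```bash
cat > kb.py <<'E'
import sys
from h import *
n=sys.argv[1]
z=np.load('kw_%s.npz'%n);KW=(z['K'],z['W'])
for th in np.arange(.4,1.6,.1):
    print(n,round(th,1),(wproj(KW,stw(POSE,bar(-18,th)))*1.25).round(0).tolist())
im=cv2.imread('pics/%s.png'%n); cv2.imwrite('pics/%sc.png'%n,cv2.resize(im[220:350,270:490],None,fx=3.6,fy=3.6,interpolation=cv2.INTER_CUBIC))
E
python3 look.py w19; python3 kb.py w19
```

```text
19.575 [599.62946072  15.60546403  55.49877072] [[ -0.28381969 -37.1989683   55.49877072]] -0.30105688915583034 [-3.37768292 -3.41523448 -1.68315541] [-0.90292441  0.75731878  0.04239499]
w19 0.4 [[451.0, 345.0], [410.0, 354.0]]
w19 0.5 [[459.0, 346.0], [418.0, 350.0]]
w19 0.6 [[467.0, 348.0], [425.0, 348.0]]
w19 0.7 [[474.0, 350.0], [433.0, 346.0]]
w19 0.8 [[482.0, 354.0], [441.0, 345.0]]
w19 0.9 [[489.0, 358.0], [449.0, 345.0]]
w19 1.0 [[496.0, 363.0], [457.0, 346.0]]
w19 1.1 [[503.0, 368.0], [465.0, 347.0]]
w19 1.2 [[509.0, 375.0], [473.0, 350.0]]
w19 1.3 [[514.0, 381.0], [480.0, 353.0]]
w19 1.4 [[519.0, 389.0], [488.0, 357.0]]
w19 1.5 [[524.0, 397.0], [495.0, 362.0]]
w19 1.6 [[528.0, 405.0], [501.0, 367.0]]
```

View pics/w19c.png

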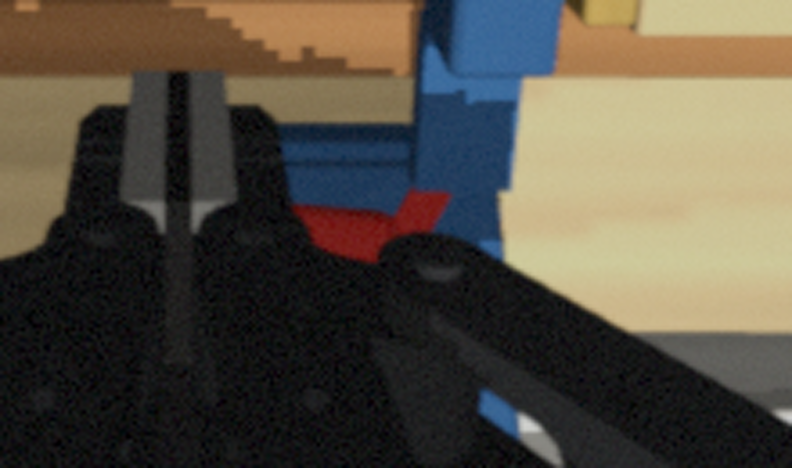

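Emit:
carry_out(
  plan=[
    [0,0,0.002,0],
    [0,0,0.004,0],
    [0,0,0.006,0],
    [0,0,0.007,0],
    [0,0,0.007,0],
  ],
)

```text
time_s: 20.2
eef_pos: [599.4, 23.2, 55.4]
ee_rot: [-1.2, 1.221, 1.206]
ft_force: [-3.5, -3.7, -1.9]
gripper_width: 0.2
```

```bash
python3 look.py w20; python3 kb.py w20
```

```text
20.25 [599.4290847   23.20149846  55.43527115] [[ -0.55703136 -29.60520474  55.43527115]] -0.1917417348446636 [-3.38729164 -3.11812299 -2.18195819] [-0.70537568  0.81261862  0.02793583]
w20 0.4 [[431.0, 346.0], [391.0, 354.0]]
w20 0.5 [[439.0, 347.0], [398.0, 351.0]]
w20 0.6 [[447.0, 349.0], [406.0, 348.0]]
w20 0.7 [[455.0, 351.0], [414.0, 347.0]]
w20 0.8 [[462.0, 354.0], [422.0, 346.0]]
w20 0.9 [[469.0, 358.0], [429.0, 346.0]]
w20 1.0 [[476.0, 363.0], [437.0, 347.0]]
w20 1.1 [[483.0, 369.0], [445.0, 348.0]]
w20 1.2 [[489.0, 375.0], [453.0, 350.0]]
w20 1.3 [[494.0, 382.0], [461.0, 354.0]]
w20 1.4 [[499.0, 389.0], [468.0, 358.0]]
w20 1.5 [[504.0, 397.0], [475.0, 362.0]]
w20 1.6 [[507.0, 406.0], [481.0, 368.0]]
```

View pics/w20c.png

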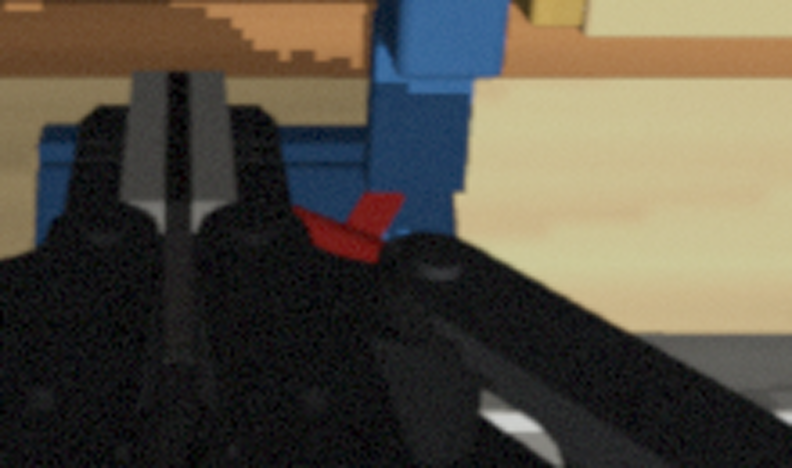

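Emit:
carry_out(
  plan=[
    [0,0,0.002,0],
    [0,0,0.004,0],
    [0,0,0.005,0],
    [0,0,0.005,0],
    [0,0,0.005,0],
  ],
)

```text
time_s: 20.88
eef_pos: [600.6, 29.4, 56.0]
ee_rot: [-1.201, 1.218, 1.205]
ft_force: [-4.1, -3.6, -2.7]
gripper_width: -0.2
```

```bash
python3 look.py w21; python3 kb.py w21 | sed -n 5,11p
```

```text
20.925 [600.59219337  29.42168741  56.01382605] [[  0.54637314 -23.37414779  56.01382605]] -0.27515470848687773 [-3.83185312 -2.25590209 -0.75360445] [-0.48538981  0.98643364  0.09720849]
w21 0.8 [[446.0, 351.0], [406.0, 343.0]]
w21 0.9 [[453.0, 355.0], [414.0, 343.0]]
w21 1.0 [[460.0, 360.0], [422.0, 343.0]]
w21 1.1 [[467.0, 366.0], [429.0, 345.0]]
w21 1.2 [[473.0, 372.0], [437.0, 347.0]]
w21 1.3 [[478.0, 379.0], [445.0, 350.0]]
w21 1.4 [[483.0, 386.0], [452.0, 354.0]]
```

View pics/w21c.png

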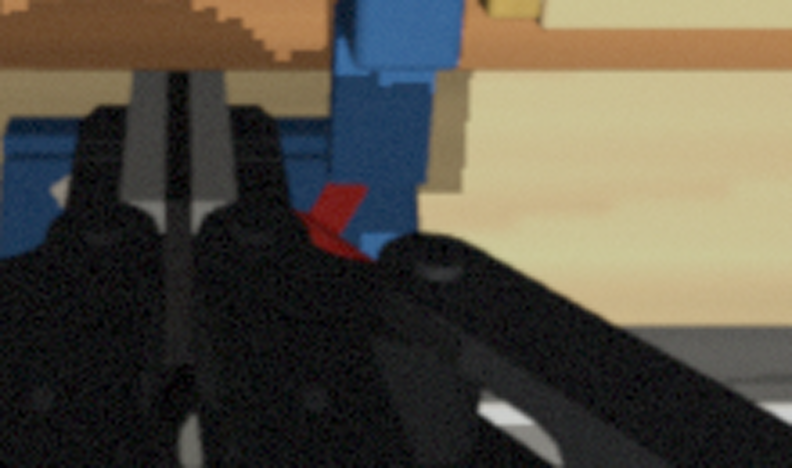

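Emit:
carry_out(
  plan=[
    [0,0,-0.008,0],
    [0,0,-0.02,0],
    [0,0,-0.035,0],
    [-0.01,0,-0.045,0],
    [-0.04,0.005,-0.05,0],
    [-0.08,0.01,-0.05,0],
    [-0.11,0.02,-0.05,0],
    [-0.11,0.02,-0.05,0],
  ],
)

```text
time_s: 21.92
eef_pos: [583.9, -20.4, 169.8]
ee_rot: [-1.204, 1.21, 1.198]
ft_force: [0.0, -0.0, -0.4]
gripper_width: 0.0
```

```bash
python3 look.py w22; python3 kb.py w22 | sed -n 5,11p; python3 -c "
import cv2
im=cv2.imread('pics/w22.png'); cv2.imwrite('pics/w22c.png',cv2.resize(im[150:300,300:500],None,fx=4,fy=4,interpolation=cv2.INTER_CUBIC))"
```

```text
21.975 [583.26926244 -20.47605884 168.2582114 ] [[-16.29724917 -73.43572391 168.2582114 ]] -0.11495150582297532 [-0.44494157  0.86606091 -1.47119704] [-0.01492229  0.0574197   0.00404702]
w22 0.8 [[497.0, 277.0], [474.0, 272.0]]
w22 0.9 [[501.0, 279.0], [479.0, 272.0]]
w22 1.0 [[505.0, 281.0], [483.0, 273.0]]
w22 1.1 [[509.0, 284.0], [488.0, 273.0]]
w22 1.2 [[512.0, 287.0], [492.0, 275.0]]
w22 1.3 [[515.0, 291.0], [496.0, 276.0]]
w22 1.4 [[518.0, 295.0], [500.0, 278.0]]
```

View pics/w22b.png

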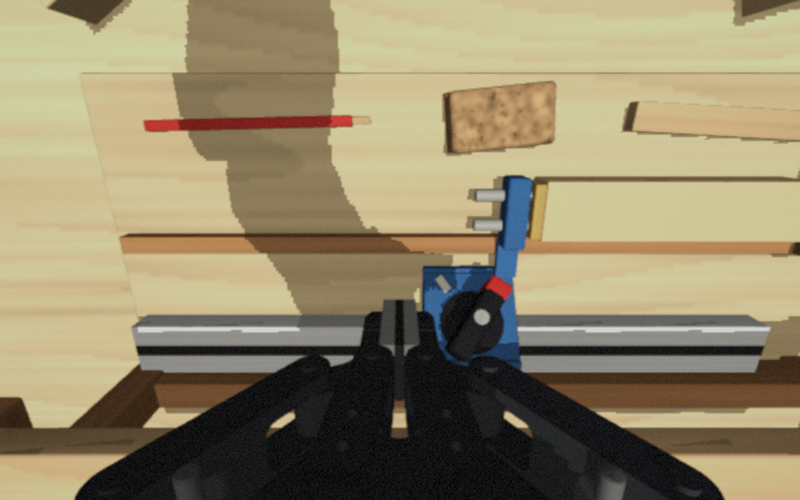

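View pics/w22c.png

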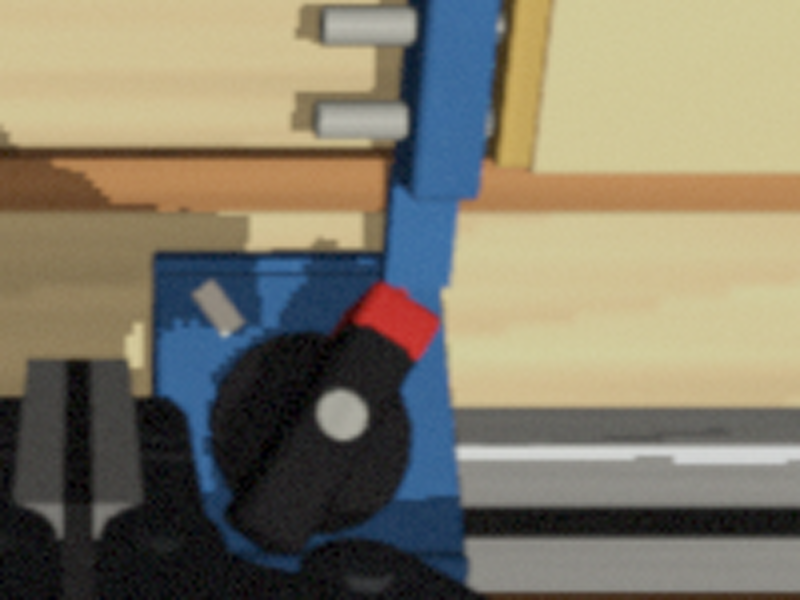

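```bash
python3 - <<'E'
from h import *
from scipy.optimize import least_squares
z=np.load('kw_w22.npz');KW=(z['K'],z['W'])
c=lambda u,v:np.array([u/4+300,v/4+150])-.4
obs=np.array([c(342,414),c(438,322),c(383,283)])
def f(p):
    Y,th,dx,dz=p; P=np.vstack([model(Y,th)['ktop'],bar(Y,th)])+[dx,0,0]
    return np.r_[(wproj(KW,stw(POSE,P))-obs).ravel(),.3*dx]
f2=lambda p:f([p[0],p[1],p[2],0])
r=least_squares(f2,[-18,1.2,0]);print(r.x,r.fun.round(2))
im=save('top','t22.png');c=im[140:220,205:420][:,:,::-1]; cv2.imwrite('pics/t22c.png',cv2.resize(c,None,fx=3.7,fy=3.7,interpolation=cv2.INTER_CUBIC))
E
```

```text
[-17.51627278   1.20700152  -0.04445124] [-0.58  0.67  1.46  0.   -0.88 -0.64 -0.01]
```

View pics/t22c.png

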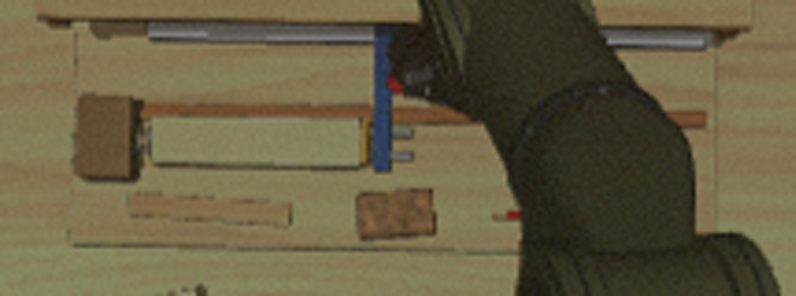

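Emit:
carry_out(
  plan=[
    [-0.02,0.01,0.01,0],
    [-0.04,0.02,0.025,0],
    [-0.05,0.03,0.04,0],
    [-0.05,0.04,0.053,0],
    [-0.05,0.04,0.053,0],
    [-0.05,0.04,0.053,0],
  ],
)

```text
time_s: 22.78
eef_pos: [542.9, 32.7, 216.1]
ee_rot: [-1.202, 1.215, 1.202]
ft_force: [-0.3, -1.4, -0.4]
gripper_width: 0.1
```

```bash
python3 look.py w23; python3 -c "
import cv2
im=cv2.imread('pics/w23.png'); cv2.imwrite('pics/w23c.png',cv2.resize(im[130:280,240:440],None,fx=4,fy=4,interpolation=cv2.INTER_CUBIC))"
```

```text
22.825 [543.10854923  32.53080205 216.17148327] [[-56.96444364 -20.81643581 216.17148327]] 0.004361452609490955 [-0.15240946 -0.39761259  0.07990341] [-0.01944576  0.01233769  0.0022578 ]
```

View pics/w23c.png

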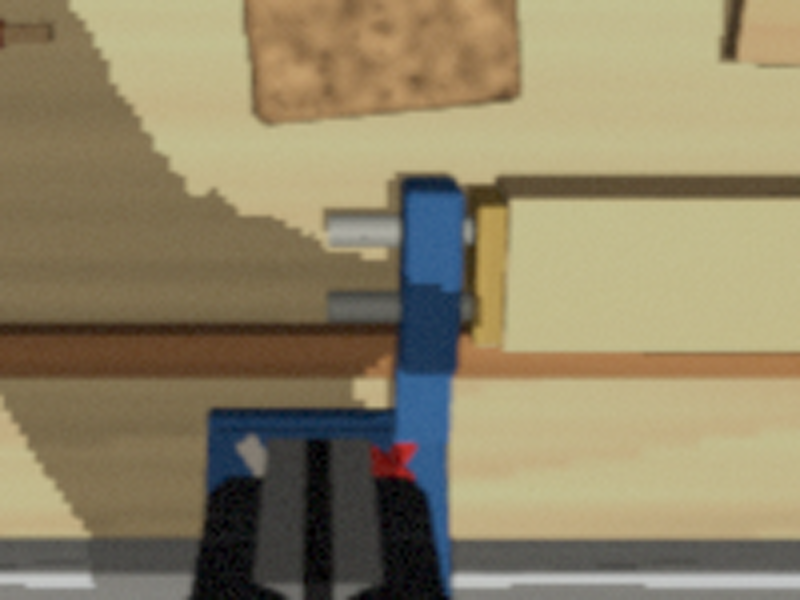

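Emit:
carry_out(
  plan=[
    [-0.02,0,-0.03,0],
    [-0.03,0,-0.06,0],
    [-0.03,0,-0.08,0],
    [-0.03,0,-0.08,0],
    [-0.03,0,-0.08,0],
  ],
)

```text
time_s: 23.45
eef_pos: [542.3, -45.7, 246.5]
ee_rot: [-1.202, 1.213, 1.204]
ft_force: [0.0, -0.0, -0.6]
gripper_width: 0.0
```

```bash
python3 look.py w24; python3 -c "
import cv2
im=cv2.imread('pics/w24.png'); cv2.imwrite('pics/w24c.png',cv2.resize(im[150:270,340:460],None,fx=5,fy=5,interpolation=cv2.INTER_CUBIC))"
```

```text
23.5 [542.27672943 -45.26094236 246.53364134] [[-57.05021381 -98.61258009 246.53364134]] 0.03506696760548205 [-0.18238574  1.18884922  0.69245407] [0.00314603 0.00228173 0.04968922]
```

View pics/w24c.png

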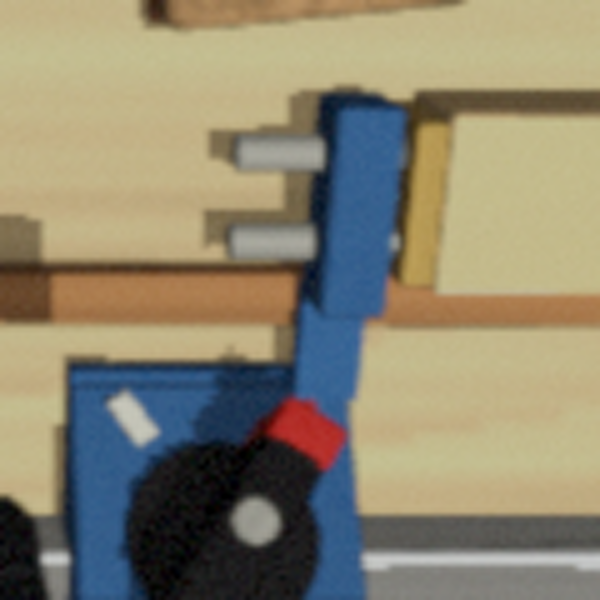

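```bash
python3 - <<'E'
from h import *
from scipy.optimize import least_squares
z=np.load('kw_w24.npz');KW=(z['K'],z['W'])
c=lambda u,v:np.array([u/5+340,v/5+150])-.4
obs=np.array([c(256,521),c(347,436),c(295,400)])
def f(p):
    Y,th,dx=p; P=np.vstack([model(Y,th)['ktop'],bar(Y,th)])+[dx,0,0]
    return np.r_[(wproj(KW,stw(POSE,P))-obs).ravel(),.3*dx]
r=least_squares(f,[-18,1.2,0]);print(r.x,r.fun.round(2))
# corner-only slope estimate
for th in(1.,1.1,1.2,1.3,1.4):
    a=wproj(KW,stw(POSE,bar(-17.5,th))); d=a[0]-a[1]; print(th,d, )
print(obs[1]-obs[2])
print(ctrl.job_done(), ctrl.sense()['time_s']) if abs(r.x[1]-1.2)<.1 else None
E
```

```text
[-17.38749551   1.21939397   0.15462975] [-0.41  0.56  1.    0.12 -0.59 -0.67  0.05]
1.0 [13.1820237  5.3284503]
1.1 [12.71027471  6.57399118]
1.2 [12.11829351  7.76287492]
1.3 [11.41023197  8.88428222]
1.4 [10.59119958  9.92769306]
[10.4  7.2]
the job is handed in; nothing more can be done
the job is handed in; nothing more can be done
```

I slid the stop until the blank was home, locked the knob and handed the job in at about 23.5 s. I had no verdict back, so what follows rests on my own last measurements.

**What I did**
- The moves allow no tilting of the tool, so I could not come in leaning along the knob's axis as you asked.
- Instead I gripped the stop's blue arm from straight above, clear of the shelf. I slid it about 167 mm along the rail until the blank met the steel foot, then pressed the nose in.
- I eased off and let go. Then, with the closed fingertips, I pushed the red end of the knob round clockwise and drew well away.

**Last checks**
- **Nose and blank:** the nose is pressed in about 4.3–4.5 mm, which by the given spring rate is roughly 5 N. The wrist force rose from about 9 to 13 N during pressing, which agrees, and the highest wrist reading in that stage was 13 N. The blank lies along the batten and looks straight.
- **Knob:** 1.21 and 1.22 rad in two views. The view errors leave about ±0.1 rad. The stop did not shift while I turned the knob.
- **Surroundings:** the sander, offcut and pencil look unmoved. The arm was clear of everything before hand-in, with no force on the wrist beyond noise.

**Disagreement:** before the push, the top camera put the blank about 66 mm short of the foot, outside the stated 15–55 mm. I went by the rise in force instead. It came after the blank had gone roughly 55–60 mm by the arm's own readings, so that image measurement was probably a few mm out.

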